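# Clamp a barrel bung and lock the bar with its thumb wedge

## Robot

A 7-joint arm with a two-finger parallel gripper is mounted at the origin on the work surface; the furniture and walls round the work are solid. World frame = base frame: x ahead of the robot, y to its left, z up, the work surface at z = 0. Lengths are in m, angles in rad, forces in N, time in s.
With the tool pointing down it reaches from about 0.4 to 0.875 m from the base axis. Payload 19.3 kg.
Tool frame: the origin (TCP) lies at the very end of the fingers, on their centre line; the grasp point (between the pads) lies 19 mm behind it; z points along the fingers, y is the line along which they close (so a half turn about z gives the same grasp; the last joint's range is limited). The gripper opens to 85 mm and grips with 20 to 120 N. Pads are 22 mm wide; open, the fingers measure 114 mm over their backs; the gripper's body (76 mm by 85 mm) begins 54 mm behind the grasp point. The pads swing forward as they close: fully open they stand 13 mm farther back than shut.
Start: joints at [-1.266, 0.521, -0.036, 1.599, 0.021, 1.021, -0.113], TCP at [0.229, 0.582, 0.231] pointing down, gripper open.
Joint ranges: [-2.91, 2.91], [-0.3, 2.13], [-1.5, 1.42], [0.17, 2.43], [-1.26, 4.41], [0.16, 1.93], [-2.52, 2.52]. Speed limits (rad/s): [1.89, 1.89, 2.39, 2.39, 3.01, 3.01, 3.01].

## Interface

Orientations are given as [roll, pitch, yaw] about the fixed x, y, z axes, in that order (R = Rz(yaw) Ry(pitch) Rx(roll)).
In Python, from workcell import bot gives the robot as it stands.
- The arm moves only by the shell command python3 -m crank 'ROWS' [FORCE]. ROWS is a JSON object of lists of equal length, an entry for each row: "travel": the shift along the world's x, y, z in cm, a list of three; "turn": the turn, a rotation vector about the world's x, y, z in degrees, a list of three; "gripper": the closure, from 0 (fully open) to 1 (shut). A call has exactly 5 rows; each row is the pose to reach, as a shift and turn from the pose commanded when the call began; what a row does not reach only later rows make up. A row lasts 1/10 s, in which the tool goes at most 50 mm and 8.59 degrees, less where a joint would pass 70% of its speed; a pose out of reach is approached as far as the arm can. A call with a gripper value outside its range is refused whole. The fingers move at their own pace and stop on an object; FORCE is the grip in N (left out, the last holds). Time passes only in rows, so rows that repeat a pose let the fingers close, or fill a call up. It gives the time, the measured TCP pose, the force, the opening and the grip force at its end, in the units of the state.
- bot.observe(): the state, without advancing time (a new reading comes with each control period).
- bot.grab_frame(name): name is "scene" or "top" or "wrist"; returns a dict with "pixels" (400x640x3 uint8, red, green, blue), "fx", "fy", "cx", "cy" (pixels), "extrinsics" (4x4, takes a point from world to camera coordinates). Camera axes: x right, y down, z forward; pixel columns grow to the right and rows downward; lengths in m; the calibration is good to about 2 mm. A picture is of the moment at which its call begins. There is no depth.
- bot.job_done(): hands the job in; it is judged then, once.
The state is a dict: "clock": time; "qpos": joint angles; "qd": joint speeds; "joint_efforts": joint torques, N m; "position": TCP position; "tool_rot": TCP orientation; "force": force on the tool from outside, world axes, zero at the start; "moment": the same for the moment, N m; "grip_width": finger opening in m; "finger_force": force on a finger pad.
Only numpy, scipy, OpenCV 4.12 (cv2) and the standard library are available. Lean on these libraries where they do the work, as an engineer would, in place of code of your own. Each camera call takes 0.05 s, during which the arm holds its last target. There are 200 camera calls.

## Task

Make the barrel bung fast in the clamp board: slide the steel bar up by its black knob until the bar alone, not your fingers, has pushed the bung snugly home against the end wall of its nest, without squashing it. Then slide the red thumb wedge along its ramp until it jams the bar firmly, feeling for the jam and not overdriving it, and let go of everything. Leave the spare bung, foil cutter and corkscrew beside the board where they are.

Things in the scene. Friction and masses are not known exactly. Their poses are not given: they have to be found in the camera images.
- clamp_board: wooden board, 300 x 140 x 12 mm, fixed on the counter. Origin: centre of its underside; top at z = 12 mm. +x runs along it to the square nest (dark walls 20 mm high, cheeks 49.5 mm apart, open to -x). The steel bar slides along x at y = 0. At its -y side is a guide rail (to y = -32, top z = 30 mm), at +y the red wedge, then the dark ramp block (to y = 63 +- 4, top z = 32 mm).
- nest_seat (a point): point on the board's top at board x = 100 mm, y = 0, same axes: the centre of the bung's foot when the bung is fully home: touching the end wall of the nest.
- bung_0: turned beech bung standing in the open nest short of its end wall, wide end up: 50 mm across the top, 42 mm at the foot, 35 mm high, 30 g. Origin: centre of its underside. At the height of the bar's top it is 46.6 mm across: its axis is 23.3 mm from the bar's nose when they touch. Only the bar shall move it (no fingers), with never more than 25 N.
- bar (a joint): how far the steel bar has slid towards the nest, m (0 to 0.075; starts at 0 to 0.020; about 0.062 with the bung home). Bar 145 x 24 x 18 mm, top at z = 31.5 mm. It drags with about 5 N and stays where left; 8 to 14 N of push on the knob seats the bung well. The wedge, as it jams, drags the bar forwards a little.
- bar_knob (a point): centre of the top of the bar's upright black knob, 18 mm in diameter, from z = 31.5 to 59.5 mm over the counter, 135 mm behind the bar's nose; moves with the bar. Push it from behind or pinch it from above.
- bar_nose (a point): centre of the bar's cork-coloured front face, z = 22.5 mm; moves with the bar.
- tab_zero (a point): fixed point of the board (board x = -30, y = 34, z = 58 mm; board axes): middle of the top of the wedge's red thumb tab when joint wedge = 0. The tab is 10 mm thick along x, 24 mm wide along y, z = 30 to 58 mm. It moves from here by the joint value along the ramp, direction (cos 14, -sin 14 degrees) in board x, y: towards the nest and slowly towards the bar.
- wedge (a joint): travel of the wedge along its ramp to the jam, m (0 to 0.055; starts at 0 to 0.006). It drags with about 3 N and stays where left. Firmly jammed: a slow push along the ramp has risen to about 14 to 18 N; it then presses the bar with 12 to 20 N and most of this stays when let go (at least 8 N is needed). Over 24 N on the bar, some 21 to 25 N of push, overdrives it.
- jam_mark (a point): fixed point on the bar's wedge side, facing the wedge's brass button. The ramp is shimmed sideways by up to 3.5 mm either way, unmeasured, and the wedge with it: so the button first meets the bar at a joint wedge anywhere from about 0.010 to 0.040, to be felt. From there the push rises by about 3 N for each mm.
- bung_1: the spare bung, 50 x 50 x 35 mm, standing loose on the counter; leave it alone. Origin: centre of its underside.
- foil_cutter: the foil cutter, black, 44 x 50 x 14 mm, loose on the counter; leave it alone. Origin: centre of its underside.
- waiters_friend: the folded corkscrew, wooden handle, 16 x 110 x 14 mm, loose on the counter; leave it alone. Origin: centre of its underside.
There are look-alikes about, which are no part of the job. Leave any orange or pink look-alike of the bung_0 alone.

How it is judged:
On the way, in this order (a step that is already met when the one before it is completed fails the run):
1. the bar has pushed the bung home into the nest, the wedge still free (horizontal distance between bung_0 and nest_seat below 0.0035 m and angle between bung_0's own z axis and vertical below 0.08 rad and z of bung_0 in the frame of nest_seat below 0.003 m and horizontal distance between bar_nose and bung_0 below 0.0255 m and contact force between wedge and bar below 1 N), for 0.2 s.
2. the wedge is jammed against the bar (contact force between wedge and bar above 8 N), for 0.2 s.
At the end, for the whole second after the job is handed in: The bung stands upright and at rest on the board, its axis within 3.5 mm of the nest seat; the bar's nose touches it (nose within 25.5 mm of its axis); the wedge, let go, presses the bar with 8 to 24 N (horizontal distance between bung_0 and nest_seat below 0.0035 m and angle between bung_0's own z axis and vertical below 0.08 rad and z of bung_0 in the frame of nest_seat below 0.003 m and horizontal distance between bar_nose and bung_0 below 0.0255 m and contact force between wedge and bar between 8 and 24 N and linear speed of bung_0 below 0.01 m/s).
It fails at once if the wedge is overdriven (over 24 N on the bar) (contact force between wedge and bar above 24 N).
It fails at once if the bung is squashed (over 25 N from the bar) (contact force between bung_0 and bar above 25 N).
It fails at once if the bung is touched by the fingers (contact force between bung_0 and the fingers above 1 N).
It fails at once if the spare bung, foil cutter or corkscrew is moved (distance of any of bung_1, foil_cutter, waiters_friend from where it was at the start of the episode above 0.015 m).
It also fails if it takes over 45 s, if anything falls off the work surface, if the arm or the gripper's body presses on something with over 40 N, if the wrist force passes 120 N, or if a joint passes its speed limit or range.

## Working session

There is one attempt and no reset: what is moved stays moved. The work goes in short steps, Python scripts to look and compute and a shell command to move; the robot and the scene stay as the last step left them, time stands still between calls to the robot, and variables do not carry over. Pictures are saved under pics/ and viewed, at most 10 in all, crops included, and the job is handed in when it is done.

```bash
ls; mkdir -p pics; python3 - <<'E'
from workcell import bot
import cv2,json,numpy as np
for n in ("top","scene"):
    f=bot.grab_frame(n)
    cv2.imwrite(f"pics/{n}0.png",f["pixels"][:,:,::-1])
    print(n,f["fx"],f["fy"],f["cx"],f["cy"],np.round(f["extrinsics"],4).tolist())
s=bot.observe();print(s)
E
```

```text
pics
top 361.39414932255073 361.39414932255073 317.06851956653935 192.72853439061177 [[0.0275, -0.9995, -0.0179, 0.0908], [-0.9852, -0.024, -0.1699, 0.4711], [0.1694, 0.0223, -0.9853, 0.862], [0.0, 0.0, 0.0, 1.0]]
scene 373.53257814252623 373.53257814252623 323.6508118826635 198.17238663963911 [[0.8666, -0.4989, 0.0126, -0.3664], [-0.3317, -0.5946, -0.7324, 0.2596], [0.3729, 0.6305, -0.6808, 0.8327], [0.0, 0.0, 0.0, 1.0]]
{'clock': 0.1, 'qpos': array([-1.26618636,  0.5219497 , -0.03634833,  1.59990382,  0.02119347,
        1.02109997, -0.11280776]), 'qd': array([-0.00027724, -0.00106907, -0.00068253, -0.00162945, -0.00202506,
       -0.00075652, -0.00214178]), 'joint_efforts': array([ 3.63813037e-03, -9.28492928e+01,  1.98400967e+00, -3.70538270e+01,
        1.81233720e-02,  5.37702625e-03,  3.99473026e-05]), 'position': array([0.22872429, 0.58134479, 0.23080288]), 'tool_rot': array([-3.14061770e+00,  5.09895475e-05,  2.76677783e+00]), 'force': array([-0.41165066, -0.07723528, -0.40124978]), 'moment': array([ 0.04789715,  0.03761316, -0.05760029]), 'finger_force': 0.0, 'grip_width': 0.08554619402806081}
```

View pics/top0.png

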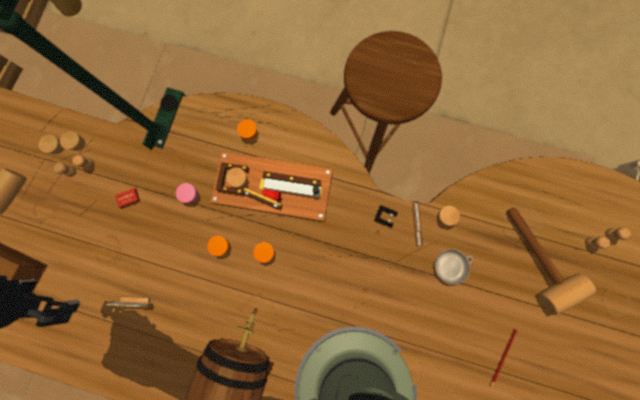

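View pics/scene0.png

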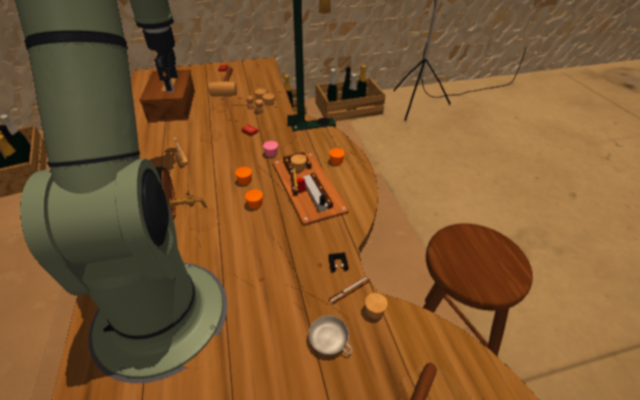

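Top picture: the board is centred at about (272,186), with the nest and bung_0 at (235,178), the bar at (290,187) and the red wedge at (270,197). Things that could be taken for bung_0: orange (247,129), (218,246) and (264,253), pink (186,194), spare bung (449,216), and beech bungs at left (48,144) and (70,140). I choose (235,178), since it is the one standing in the nest, and check it in a close crop.

```bash
cat > h.py <<'E'
from workcell import bot
import cv2,numpy as np
def ray(f,u,v,z):
    E=np.array(f["extrinsics"]);R,t=E[:3,:3],E[:3,3];c=-R.T@t
    d=R.T@np.array([(u-f["cx"])/f["fx"],(v-f["cy"])/f["fy"],1.]);return c+d*(z-c[2])/d[2]
def proj(f,p):
    E=np.array(f["extrinsics"]);q=E[:3,:3]@np.array(p)+E[:3,3]
    return np.array([f["fx"]*q[0]/q[2]+f["cx"],f["fy"]*q[1]/q[2]+f["cy"]])
E
python3 - <<'E'
from h import *
ims=[bot.grab_frame("top") for _ in range(3)];f=ims[0]
p=np.mean([i["pixels"].astype(float) for i in ims],0).astype(np.uint8)
np.save("top.npy",p)
c=cv2.resize(p[143:228,203:343,::-1],None,fx=5.7,fy=5.7,interpolation=cv2.INTER_CUBIC)
cv2.imwrite("pics/crop.png",c);print(c.shape)
E
```

```text
(484, 798, 3)
```

View pics/crop.png

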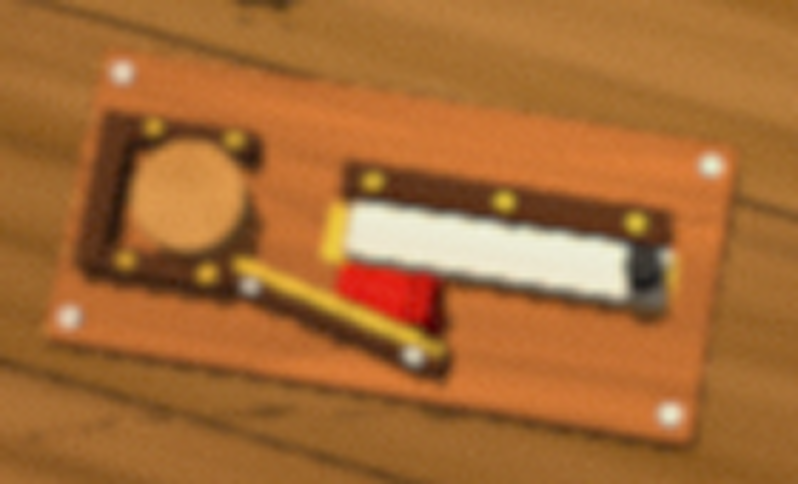

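The crop confirms the choice: a plain beech bung sits in the dark nest (crop 190,195). Bar knob at crop (645,265), red wedge at (385,297), and the board's screws at (122,72), (711,165), (670,414), (69,317).

```bash
python3 - <<'E'
from h import *
f=bot.grab_frame("top")
k=lambda x,y:((x+.5)/5.7-.5+203,(y+.5)/5.7-.5+143)
S=[(122,72),(711,165),(670,414),(69,317)]
P=np.array([ray(f,*k(*s),.013) for s in S])
C=np.array([ray(f,*k(*s),.012) for s in [(107,55),(737,150),(692,440),(50,338)]])
for Q in (P,C):
    c=Q.mean(0);ex=(Q[0]+Q[3]-Q[1]-Q[2])[:2];yaw=np.arctan2(ex[1],ex[0])
    ey=(Q[2]+Q[3]-Q[0]-Q[1])[:2]
    print(c,np.degrees(yaw),np.linalg.norm(ex)/2,np.linalg.norm(ey)/2,np.degrees(np.arctan2(ey[1],ey[0]))-90)
    B=np.array([[np.cos(yaw),-np.sin(yaw)],[np.sin(yaw),np.cos(yaw)]])
    loc=lambda x,y,z:(B.T@(ray(f,*k(x,y),z)-c)[:2]).round(4)
    print("bung",loc(190,195,.047),"knob",loc(645,268,.0595),"nose top",loc(346,232,.0315), "tab",loc(385,297,.058))
    print("seat",c[:2]+B@[.1,0])
w=bot.grab_frame("wrist");print(w["fx"],w["cx"],w["cy"]);E=np.array(w["extrinsics"]);print((-E[:3,:3].T@E[:3,3]).round(4),E[:3,:3].round(3).tolist())
E
```

```text
[0.4914789  0.22309271 0.013     ] 82.19683068819313 0.27603910193544956 0.11597540274795125 82.14631492696569
bung [ 0.0855 -0.0001] knob [-0.1185  0.0023] nose top [0.0174 0.0026] tab [-0.0099  0.0324]
seat [0.50505594 0.32216675]
[0.49018371 0.22165429 0.012     ] 82.47307894210918 0.2950038886149243 0.13433989063512033 82.79900699192993
bung [ 0.0871 -0.0016] knob [-0.1169  0.0018] nose top [0.019  0.0014] tab [-0.0081  0.0314]
seat [0.50328292 0.32079263]
360.60202876609594 319.6524342824975 201.29314931873733
[0.1661 0.6068 0.3741] [[0.366, 0.931, 0.001], [0.895, -0.353, 0.272], [0.254, -0.098, -0.962]]
```

```bash
python3 -m crank '{"travel":[[2,-4.3,0],[4,-8.6,0],[6,-12.9,0],[8,-17.2,0],[10,-21.5,0]],"turn":[[0,0,-7.6],[0,0,-15.2],[0,0,-22.8],[0,0,-30.4],[0,0,-38]],"gripper":[0.3,0.6,1,1,1]}' 60
python3 -m crank '{"travel":[[2,-4.3,0],[4,-8.6,0],[6,-12.9,0],[8,-17.2,0],[10,-21.5,0]],"turn":[[0,0,-7.6],[0,0,-15.2],[0,0,-22.8],[0,0,-30.4],[0,0,-38.3]],"gripper":[1,1,1,1,1]}'
python3 -m crank '{"travel":[[2,-4.6,0],[4,-9.2,0],[4,-9.2,0],[4,-9.2,0],[4,-9.2,0]],"turn":[[0,0,0],[0,0,0],[0,0,0],[0,0,0],[0,0,0]],"gripper":[1,1,1,1,1]}'
python3 - <<'E'
from h import *
f=bot.grab_frame("wrist");p=f["pixels"]
E=np.array(f["extrinsics"]);np.savez("w1.npz",**{k:f[k] for k in("fx","fy","cx","cy","extrinsics","pixels")})
s=bot.observe();print(s["clock"],s["position"],s["tool_rot"],s["force"],s["grip_width"],s["qpos"].round(2))
cv2.imwrite("pics/w1.png",p[:,:,::-1])
E
```

```text
clock: 0.85
position: [0.3293, 0.3648, 0.2314]
tool_rot: [3.141, -0.0, 2.098]
force: [1.1, -0.6, -0.5]
grip_width: 0.0127
finger_force: 0.0
clock: 1.35
position: [0.4293, 0.1499, 0.2316]
tool_rot: [3.141, -0.001, 1.43]
force: [1.8, 0.2, -0.1]
grip_width: -0.0
finger_force: 0.0
clock: 1.85
position: [0.4686, 0.0604, 0.2313]
tool_rot: [-3.141, -0.0, 1.436]
force: [-0.9, 0.4, -0.3]
grip_width: 0.0003
finger_force: 0.0
1.9 [0.46853374 0.06067515 0.23126154] [-3.14132657e+00 -2.77845323e-04  1.43675090e+00] [-0.59122592 -0.11544424 -0.34073343] 9.426556602236543e-05 [-0.6   0.3   0.44  2.   -0.17  0.87 -0.21]
```

View pics/w1.png

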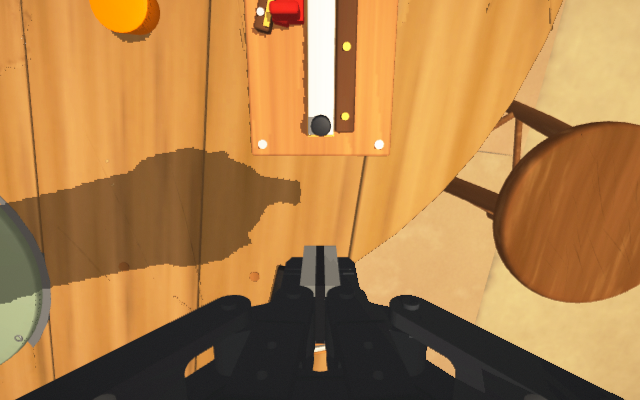

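The wrist picture shows the knob top at (320,125), the screws at (262.5,144.5) and (379,144.5), the red tab at (287,11), and the fingertips at (320,250), in line with the bar.

```bash
python3 - <<'E'
from h import *
f=dict(np.load("w1.npz"))
yaw=np.radians(82.2);c=np.array([.4915,.2231]);B=np.array([[np.cos(yaw),-np.sin(yaw)],[np.sin(yaw),np.cos(yaw)]])
p=f["pixels"]; hsv=cv2.cvtColor(p,cv2.COLOR_RGB2HSV)
def cen(m,x0,x1,y0,y1):
    v,u=np.nonzero(m[y0:y1,x0:x1]);return u.mean()+x0,v.mean()+y0,len(u)
W=(hsv[...,1]<50)&(hsv[...,2]>180)
K=hsv[...,2]<90
for n,(m,b,z) in dict(s1=(W,(253,272,136,153),.013),s2=(W,(370,388,136,153),.013),knob=(K,(308,332,112,137),.055)).items():
    u,v,N=cen(m,*b);w=ray(f,u,v,z);print(n,u,v,N,w.round(4),(B.T@(w[:2]-c)).round(4))
for u in((303,100),(336,100)):w=ray(f,*u,.0315);print("bar edge",(B.T@(w[:2]-c)).round(4))
E
```

```text
s1 262.0508474576271 143.76271186440678 59 [0.417  0.0948 0.013 ] [-0.1372  0.0564]
s2 378.655737704918 144.0 61 [0.532 0.079 0.013] [-0.1373 -0.0597]
knob 319.5490909090909 125.69454545454545 275 [0.4765 0.1074 0.055 ] [-0.1166 -0.0008]
bar edge [-0.0952  0.0143]
bar edge [-0.0951 -0.0159]
```

```bash
python3 -m crank '{"travel":[[0.1,0,-5],[0.1,0,-10],[0.1,0,-15],[0.1,0,-19.3],[0.1,0,-19.3]],"turn":[[0,0,0],[0,0,0],[0,0,0],[0,0,0],[0,0,0]],"gripper":[1,1,1,1,1]}'
python3 -m crank '{"travel":[[0.1,0.7,0],[0.2,1.4,0],[0.27,2,0],[0.34,2.5,0],[0.41,3,0]],"turn":[[0,0,0],[0,0,0],[0,0,0],[0,0,0],[0,0,0]],"gripper":[1,1,1,1,1]}'
```

```text
clock: 2.4
position: [0.4668, 0.06, 0.0343]
tool_rot: [-3.134, 0.003, 1.437]
force: [0.2, -0.7, 1.5]
grip_width: -0.0003
finger_force: 0.0
clock: 2.9
position: [0.4744, 0.0901, 0.0392]
tool_rot: [3.14, -0.0, 1.435]
force: [0.5, -5.2, 3.9]
grip_width: -0.0002
finger_force: 2.6
```

```bash
python3 -m crank '{"travel":[[0.1,0.7,0],[0.2,1.5,0],[0.32,2.3,0],[0.43,3.1,0],[0.5,3.6,0]],"turn":[[0,0,0],[0,0,0],[0,0,0],[0,0,0],[0,0,0]],"gripper":[1,1,1,1,1]}'
python3 -m crank '{"travel":[[0.03,0.2,0],[0.06,0.4,0],[0.08,0.6,0],[0.11,0.8,0],[0.14,1.0,0]],"turn":[[0,0,0],[0,0,0],[0,0,0],[0,0,0],[0,0,0]],"gripper":[1,1,1,1,1]}'
python3 - <<'E'
from h import *
f=bot.grab_frame("wrist");g=bot.grab_frame("top");p=f["pixels"];t=g["pixels"]
a=p[:200,160:480];b=cv2.resize(t[148:223,208:340],(640,364),interpolation=cv2.INTER_CUBIC)
a=cv2.resize(a,(360,225));o=np.zeros((364+225,640,3),np.uint8);o[:225,:360]=a;o[225:]=b
cv2.imwrite("pics/w2.png",o[:,:,::-1])
E
```

```text
clock: 3.4
position: [0.4791, 0.1259, 0.0386]
tool_rot: [3.141, 0.0, 1.435]
force: [-1.1, -5.3, 3.4]
grip_width: -0.0002
finger_force: 2.6
clock: 3.9
position: [0.4803, 0.1352, 0.0384]
tool_rot: [3.142, 0.0, 1.434]
force: [-0.4, -5.4, 4.9]
grip_width: -0.0002
finger_force: 2.6
```

View pics/w2.png

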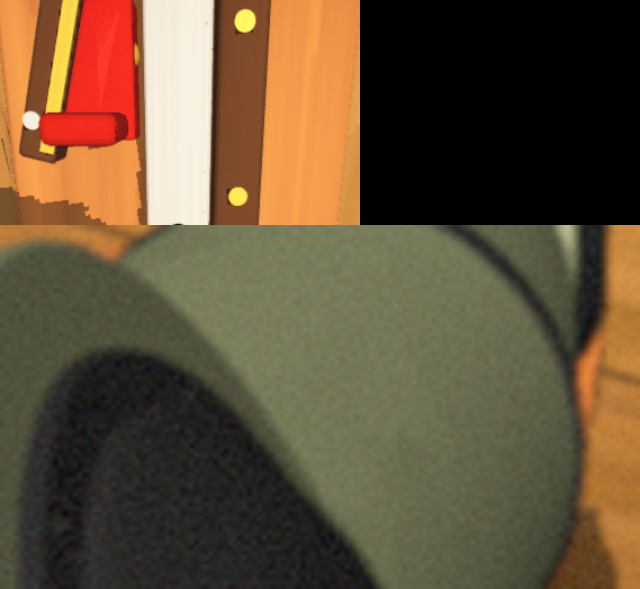

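The top camera is hidden by the arm. The wrist view shows the tab standing clear of the bar. I go on slowly by feel, with about 10 mm to go.

```bash
python3 -m crank '{"travel":[[0.01,0.1,0],[0.03,0.2,0],[0.04,0.3,0],[0.05,0.4,0],[0.07,0.5,0]],"turn":[[0,0,0],[0,0,0],[0,0,0],[0,0,0],[0,0,0]],"gripper":[1,1,1,1,1]}'
python3 -m crank '{"travel":[[0.01,0.05,0],[0.01,0.1,0],[0.02,0.15,0],[0.03,0.2,0],[0.03,0.2,0]],"turn":[[0,0,0],[0,0,0],[0,0,0],[0,0,0],[0,0,0]],"gripper":[1,1,1,1,1]}'
```

```text
clock: 4.5
position: [0.481, 0.1402, 0.0383]
tool_rot: [-3.142, 0.0, 1.435]
force: [-1.5, -5.2, 3.3]
grip_width: 0.0001
finger_force: 2.6
clock: 5.0
position: [0.4813, 0.1424, 0.0383]
tool_rot: [-3.142, 0.0, 1.435]
force: [-0.4, -5.1, 3.5]
grip_width: 0.0001
finger_force: 2.4
```

```bash
python3 -m crank '{"travel":[[0.0,0.03,0],[0.01,0.06,0],[0.01,0.09,0],[0.02,0.12,0],[0.02,0.15,0]],"turn":[[0,0,0],[0,0,0],[0,0,0],[0,0,0],[0,0,0]],"gripper":[1,1,1,1,1]}'
```

```text
clock: 5.5
position: [0.4815, 0.1439, 0.0383]
tool_rot: [-3.142, 0.0, 1.435]
force: [-0.3, -4.8, 3.8]
grip_width: 0.0002
finger_force: 2.6
```

```bash
python3 -m crank '{"travel":[[0.0,0.03,0],[0.01,0.06,0],[0.01,0.09,0],[0.02,0.12,0],[0.02,0.15,0]],"turn":[[0,0,0],[0,0,0],[0,0,0],[0,0,0],[0,0,0]],"gripper":[1,1,1,1,1]}'
```

```text
clock: 6.0
position: [0.4817, 0.1453, 0.0383]
tool_rot: [-3.141, 0.0, 1.435]
force: [-0.7, -4.1, 3.4]
grip_width: 0.0
finger_force: 2.6
```

```bash
python3 -m crank '{"travel":[[0.0,0.03,0],[0.01,0.06,0],[0.01,0.09,0],[0.02,0.12,0],[0.02,0.15,0]],"turn":[[0,0,0],[0,0,0],[0,0,0],[0,0,0],[0,0,0]],"gripper":[1,1,1,1,1]}'
```

```text
clock: 6.5
position: [0.4819, 0.1467, 0.0383]
tool_rot: [-3.141, 0.0, 1.435]
force: [-0.4, -7.1, 3.9]
grip_width: -0.0
finger_force: 3.2
```

```bash
python3 -m crank '{"travel":[[0.0,0.01,0],[0.0,0.02,0],[0.0,0.03,0],[0.0,0.04,0],[0.0,0.04,0]],"turn":[[0,0,0],[0,0,0],[0,0,0],[0,0,0],[0,0,0]],"gripper":[1,1,1,1,1]}'
```

```text
clock: 7.0
position: [0.4819, 0.1469, 0.0383]
tool_rot: [-3.142, 0.001, 1.435]
force: [0.1, -6.8, 5.3]
grip_width: 0.0002
finger_force: 3.6
```

```bash
python3 -m crank '{"travel":[[0.0,0.02,0],[0.0,0.04,0],[0.01,0.06,0],[0.01,0.08,0],[0.01,0.08,0]],"turn":[[0,0,0],[0,0,0],[0,0,0],[0,0,0],[0,0,0]],"gripper":[1,1,1,1,1]}'
```

```text
clock: 7.5
position: [0.4819, 0.1472, 0.0383]
tool_rot: [-3.141, 0.001, 1.434]
force: [0.1, -9.6, 6.4]
grip_width: 0.0002
finger_force: 5.2
```

```bash
python3 -m crank '{"travel":[[0.0,0.02,0],[0.0,0.04,0],[0.0,0.05,0],[0.0,0.05,0],[0.0,0.05,0]],"turn":[[0,0,0],[0,0,0],[0,0,0],[0,0,0],[0,0,0]],"gripper":[1,1,1,1,1]}'
```

```text
clock: 8.0
position: [0.4819, 0.1473, 0.0383]
tool_rot: [-3.141, 0.001, 1.434]
force: [-1.3, -13.0, 5.6]
grip_width: 0.0
finger_force: 6.3
```

The bung is seated at 13 N. Now I back off, rise and look.

```bash
python3 -m crank '{"travel":[[-0.1,-0.8,0],[-0.2,-1.6,0],[-0.3,-2.0,3],[-0.4,-3.0,8],[-0.4,-3.0,10]],"turn":[[0,0,0],[0,0,0],[0,0,0],[0,0,0],[0,0,0]],"gripper":[1,1,1,1,1]}'
python3 -m crank '{"travel":[[0,0,0],[0,0,0],[0,0,0],[0,0,0],[0,0,0]],"turn":[[0,0,0],[0,0,0],[0,0,0],[0,0,0],[0,0,0]],"gripper":[1,1,1,1,1]}'
python3 - <<'E'
from h import *
f=bot.grab_frame("wrist")
np.savez("w3.npz",**{k:f[k] for k in("fx","fy","cx","cy","extrinsics","pixels")})
s=bot.observe();print(s["position"],s["tool_rot"],s["force"])
cv2.imwrite("pics/w3.png",f["pixels"][:,:,::-1])
E
```

```text
clock: 8.5
position: [0.4787, 0.1174, 0.1412]
tool_rot: [3.139, -0.001, 1.433]
force: [0.9, 1.1, -0.2]
grip_width: 0.0002
finger_force: 0.0
clock: 9.0
position: [0.4777, 0.1186, 0.1376]
tool_rot: [-3.141, 0.001, 1.435]
force: [0.6, 0.1, 0.2]
grip_width: 0.0001
finger_force: 0.0
[0.47777833 0.11864988 0.13773633] [-3.14074041e+00  6.27122735e-04  1.43503193e+00] [-0.60143695 -0.04177379  0.04226309]
```

View pics/w3.png

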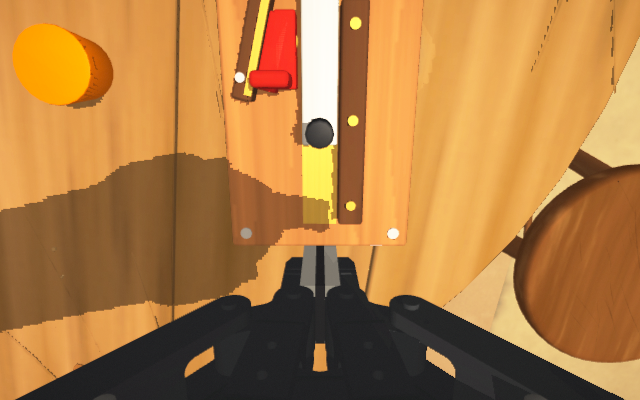

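The tab top is at about (270,77), the knob at (319,132), and the screws at (246,233) and (393,233). The nest is out of view.

```bash
python3 - <<'E'
from h import *
f=dict(np.load("w3.npz"))
yaw=np.radians(82.2);B=np.array([[np.cos(yaw),-np.sin(yaw)],[np.sin(yaw),np.cos(yaw)]])
c=np.array([.4915,.2231])
L=lambda u,v,z:(B.T@(ray(f,u,v,z)[:2]-c)).round(4)
p=f["pixels"].astype(int)
m=(p[...,0]>120)&(p[...,1]<70)
v,u=np.nonzero(m[60:95,240:305]);print("tab rows/cols",u.min()+240,u.max()+240,v.min()+60,v.max()+60)
print([int(x) for x in m[60:95,240:305].sum(1)])
for n,a in dict(s1=(246,233,.013),s2=(393,233,.013),tab=(270,75,.058),tabback=(270,88,.03),tabL=(250,77,.058),tabR=(291,77,.058),knob=(319,132,.0595)).items():print(n,L(*a))
s=bot.observe();q=B.T@(s["position"][:2]-c);print("tcp",q)
for t in ((-.062,.039),):
    print("shift cm",100*(c+B@np.array(t)-s["position"][:2]))
print("ramp dir world",B@[np.cos(np.radians(14)),-np.sin(np.radians(14))])
E
```

```text
tab rows/cols 249 297 60 93
[38, 38, 38, 38, 39, 39, 39, 39, 39, 40, 42, 47, 47, 48, 48, 48, 48, 48, 49, 49, 49, 49, 48, 48, 48, 47, 46, 38, 20, 32, 14, 10, 6, 2, 0]
s1 [-0.1376  0.0562]
s2 [-0.1375 -0.0601]
tab [-0.0222  0.0269]
tabback [-0.0286  0.0309]
tabL [-0.0233  0.0386]
tabR [-0.0233  0.0147]
knob [-0.0549 -0.0017]
tcp [-0.10534598 -0.00058079]
shift cm [-3.3331858  4.8316664]
ramp dir world [0.37136784 0.92848583]
```

```bash
python3 -m crank '{"travel":[[-1.8,3.3,0],[-2.7,4.95,0],[-2.7,4.95,-4.5],[-2.7,4.95,-9.9],[-2.7,4.95,-9.9]],"turn":[[0,0,0],[0,0,0],[0,0,0],[0,0,0],[0,0,0]],"gripper":[1,1,1,1,1]}'
python3 -m crank '{"travel":[[0.1,0.25,0],[0.2,0.5,0],[0.3,0.75,0],[0.4,1.0,0],[0.48,1.2,0]],"turn":[[0,0,0],[0,0,0],[0,0,0],[0,0,0],[0,0,0]],"gripper":[1,1,1,1,1]}'
```

```text
clock: 9.55
position: [0.4483, 0.1671, 0.035]
tool_rot: [-3.135, 0.005, 1.435]
force: [-0.1, -0.5, 1.4]
grip_width: 0.0
finger_force: 0.0
clock: 10.05
position: [0.4563, 0.181, 0.0402]
tool_rot: [3.14, -0.001, 1.435]
force: [0.7, -0.6, -0.2]
grip_width: -0.0
finger_force: 0.0
```

```bash
python3 -m crank '{"travel":[[0.08,0.2,0],[0.16,0.4,0],[0.22,0.55,0],[0.28,0.7,0],[0.32,0.8,0]],"turn":[[0,0,0],[0,0,0],[0,0,0],[0,0,0],[0,0,0]],"gripper":[1,1,1,1,1]}'
python3 -m crank '{"travel":[[0.04,0.1,0],[0.08,0.2,0],[0.12,0.3,0],[0.16,0.4,0],[0.2,0.5,0]],"turn":[[0,0,0],[0,0,0],[0,0,0],[0,0,0],[0,0,0]],"gripper":[1,1,1,1,1]}'
```

```text
clock: 10.55
position: [0.4589, 0.188, 0.0392]
tool_rot: [-3.141, 0.001, 1.435]
force: [-0.0, -2.8, 2.4]
grip_width: -0.0001
finger_force: 1.5
clock: 11.05
position: [0.461, 0.1933, 0.0392]
tool_rot: [-3.141, 0.0, 1.435]
force: [-1.0, -3.4, 0.0]
grip_width: 0.0002
finger_force: 1.5
```

```bash
python3 -m crank '{"travel":[[0.02,0.06,0],[0.05,0.12,0],[0.07,0.18,0],[0.1,0.24,0],[0.12,0.3,0]],"turn":[[0,0,0],[0,0,0],[0,0,0],[0,0,0],[0,0,0]],"gripper":[1,1,1,1,1]}'
```

```text
clock: 11.55
position: [0.462, 0.1959, 0.0392]
tool_rot: [-3.141, 0.001, 1.435]
force: [-3.4, -8.1, 4.3]
grip_width: -0.0001
finger_force: 3.6
```

```bash
python3 -m crank '{"travel":[[0.02,0.05,0],[0.04,0.1,0],[0.06,0.15,0],[0.08,0.2,0],[0.1,0.25,0]],"turn":[[0,0,0],[0,0,0],[0,0,0],[0,0,0],[0,0,0]],"gripper":[1,1,1,1,1]}'
```

```text
clock: 12.05
position: [0.4625, 0.1974, 0.0392]
tool_rot: [-3.14, 0.002, 1.434]
force: [-6.1, -13.4, 7.0]
grip_width: 0.0002
finger_force: 7.0
```

```bash
python3 -m crank '{"travel":[[0.01,0.02,0],[0.01,0.04,0],[0.02,0.06,0],[0.02,0.06,0],[0.02,0.06,0]],"turn":[[0,0,0],[0,0,0],[0,0,0],[0,0,0],[0,0,0]],"gripper":[1,1,1,1,1]}'
```

```text
clock: 12.55
position: [0.4625, 0.1977, 0.0392]
tool_rot: [-3.14, 0.002, 1.434]
force: [-6.5, -13.6, 8.0]
grip_width: -0.0001
finger_force: 7.0
```

```bash
python3 -m crank '{"travel":[[0.01,0.02,0],[0.01,0.03,0],[0.02,0.05,0],[0.02,0.05,0],[0.02,0.05,0]],"turn":[[0,0,0],[0,0,0],[0,0,0],[0,0,0],[0,0,0]],"gripper":[1,1,1,1,1]}'
```

```text
clock: 13.05
position: [0.4626, 0.198, 0.0392]
tool_rot: [-3.14, 0.002, 1.434]
force: [-7.4, -15.8, 9.1]
grip_width: 0.0
finger_force: 7.7
```

About 17 N along the ramp means it is firmly jammed. I back straight off and clear the arm for a check.

```bash
python3 -m crank '{"travel":[[-0.1,-0.25,0],[-0.3,-0.75,0],[-0.6,-1.5,0],[-0.6,-1.5,5],[-0.6,-1.5,10]],"turn":[[0,0,0],[0,0,0],[0,0,0],[0,0,0],[0,0,0]],"gripper":[1,1,1,1,1]}'
python3 -m crank '{"travel":[[0,-4,2],[0,-8,4],[0,-12,6],[0,-16,8],[0,-20,10]],"turn":[[0,0,0],[0,0,0],[0,0,0],[0,0,0],[0,0,0]],"gripper":[1,1,1,1,1]}'
python3 - <<'E'
from h import *
ims=[bot.grab_frame("top") for _ in range(3)]
p=np.mean([i["pixels"].astype(float) for i in ims],0).astype(np.uint8)
cv2.imwrite("pics/crop2.png",cv2.resize(p[143:228,203:343,::-1],None,fx=5.7,fy=5.7,interpolation=cv2.INTER_CUBIC))
E
```

```text
clock: 13.55
position: [0.4568, 0.1837, 0.1398]
tool_rot: [-3.139, 0.002, 1.434]
force: [1.2, 0.8, -0.4]
grip_width: -0.0001
finger_force: 0.0
clock: 14.05
position: [0.4571, -0.0169, 0.2402]
tool_rot: [3.141, -0.001, 1.435]
force: [0.4, 0.2, 0.2]
grip_width: -0.0001
finger_force: 0.0
```

View pics/crop2.png

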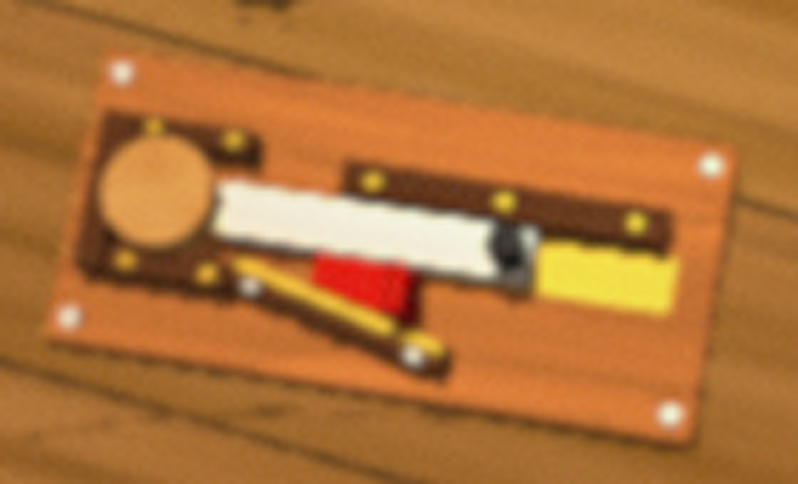

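The bung at crop (157,190) has moved about 14 mm and is against the end wall. The bar's nose touches it, and the red wedge is against the bar.

```bash
python3 -c "
from workcell import bot
print(bot.job_done())"
```

```text
the job is handed in; nothing more can be done
None
```

The job is handed in; no verdict came back. The bar pushed the bung against the end wall of its nest with 13 N on the knob, the wedge is jammed at about 17 N of push, the fingers are clear, and I never went near the spare bung, foil cutter or corkscrew.

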